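# Unclip the eyed length stop and park it on its post

## Robot

A 6-joint arm with a two-finger parallel gripper is mounted at the origin on a cart in front of the work surface, level with it; the furniture and walls round the work are solid. World frame = base frame: x ahead of the robot, y to its left, z up, the work surface at z = 0. Lengths are in m, angles in rad, forces in N, time in s.
With the tool pointing down it reaches from about 0.425 to 0.95 m from the base axis. Payload 3.5 kg.
Tool frame: the origin (TCP) lies at the very end of the fingers, on their centre line; the grasp point (between the pads) lies 19 mm behind it; z points along the fingers, y is the line along which they close (so a half turn about z gives the same grasp; the last joint's range is limited). The gripper opens to 85 mm and grips with 20 to 120 N. Pads are 22 mm wide; open, the fingers measure 114 mm over their backs; the gripper's body (76 mm by 85 mm) begins 54 mm behind the grasp point. The pads swing forward as they close: fully open they stand 13 mm farther back than shut.
Start: joints at [1.052, 0.286, 1.577, -0, 1.279, -0.15], TCP at [0.243, 0.63, 0.231] pointing down, gripper open.
Joint ranges: [-2.77, 2.77], [-0.9, 2.22], [0.21, 2.48], [-1.53, 4.67], [0.24, 2.81], [-2.84, 2.84]. Speed limits (rad/s): [2.79, 2.79, 3.14, 3.14, 3.14, 3.14].

## Interface

Orientations are given as a unit quaternion [x, y, z, w].
In Python, from plant import ctrl, cams, sign_off gives the robot as it stands (ctrl), with the cameras (cams) and the job as plain functions.
- The arm moves only by the tool run_rows, called after "Call:" by a JSON object that holds its "name" and its "arguments", one argument or row to a line. Schema: {"type":"object","properties":{"deltas":{"type":"object","properties":{"x":{"type":"array","items":{"type":"number"},"minItems":1,"maxItems":10},"y":{"type":"array","items":{"type":"number"},"minItems":1,"maxItems":10},"z":{"type":"array","items":{"type":"number"},"minItems":1,"maxItems":10},"rx":{"type":"array","items":{"type":"number"},"minItems":1,"maxItems":10},"ry":{"type":"array","items":{"type":"number"},"minItems":1,"maxItems":10},"rz":{"type":"array","items":{"type":"number"},"minItems":1,"maxItems":10},"jaw":{"type":"array","items":{"type":"number"},"minItems":1,"maxItems":10}},"additionalProperties":false,"required":["x","y","z","rx","ry","rz","jaw"]},"grip_force":{"type":"number"},"only":{"type":"string"},"quiet":{"type":"boolean"},"lines":{"type":"string"}},"required":["deltas"],"additionalProperties":false}. deltas is an object with one list for each field, all of the same length, 1 to 10, a row being the entries at one place: x, y, z (the shift in m), rx, ry, rz (a rotation vector in rad), jaw (the opening from 0.0 (shut) to 1.0 (fully open)); each row is the pose to reach, as a shift and turn from the pose commanded when the call began, along the tool's axes at that moment; what a row does not reach only later rows make up. A row lasts 1/8 s, in which the tool goes at most 0.0625 m and 0.188 rad, less where a joint would pass 70% of its speed; a pose out of reach is approached as far as the arm can. The fingers move at their own pace and stop on an object; grip_force is the grip in N (left out, the last holds). Time passes only in rows, so rows that do not move let the fingers close. The tool returns the time, the measured TCP pose, the force, the opening and the grip force at its end. only (a regular expression) keeps the lines of the reply that match it, lines (a string "A,B") keeps lines A to B, and quiet returns only ok. Input that does not fit is refused with a message, and nothing moves.
- ctrl.get_state(): the state, without advancing time (a new reading comes with each control period).
- cams.read_camera(name): name is "scene" or "top"; returns a dict with "pixels" (420x560x3 uint8, red, green, blue), "camera_matrix" (3x3 intrinsics, pixels), "xyz" and "orientation" of the camera in the world. Camera axes: x right, y down, z forward; pixel columns grow to the right and rows downward; lengths in m; the calibration is good to about 2 mm. A picture is of the moment at which its call begins. There is no depth.
- sign_off(): hands the job in; it is judged then, once.
The state is a dict: "time": time; "qpos": joint angles; "dq": joint speeds; "joint_efforts": joint torques, N m; "eef_pos": TCP position; "tcp_rot": TCP orientation; "contact_force": force on the tool from outside, world axes, zero at the start; "wrist_torque": the same for the moment, N m; "opening": opening from 0.0 (shut) to 1.0 (fully open); "finger_force": force on a finger pad.
Only numpy, scipy, OpenCV 4.12 (cv2) and the standard library are available. Lean on these libraries where they do the work, as an engineer would, in place of code of your own. Each camera call takes 0.05 s, during which the arm holds its last target. There are 200 camera calls.

## Task

Two length stops are clipped side by side on the sloping rail. Pull the one with the round eye off the rail against its sprung catch, then slide its eye down over the upright parking post until the stop sits fully down and level on the post's round foot, lowering it rather than dropping it, and let go. Leave the other stop clipped where it is, and do not shift the tape measure, pencil and spring clamp lying about.

Things in the scene. Friction and masses are not known exactly. Their poses are not given: they have to be found in the camera images.
- eye_stop: length stop to move, 160 g: dark steel saddle (47 mm in x, 36 in y, z 0 to 32 mm), wooden grip block on top (30 in x, 26 in y, z 32 to 66 mm, over the origin), round eye on its -x side (z 18 to 32 mm). Origin: centre of the open underside; z from there to the grip, y along the rail, x up the slope. Clipped, z leans 35 degrees from vertical, square to the board; it comes off along its +z
- eye_center (a point): centre of the round eye's bore on eye_stop, at (-40, 0, 25) mm in the stop's frame; the eye is 40 mm across outside, its bore 26 mm
- plain_stop: the other length stop, with the same saddle, grip block and frame, but a square bent plate (30 mm wide, reaching to x = -55 mm) in place of the round eye. It stays clipped. The stops are 84 to 116 mm apart centre to centre; either may be on the left
- stop_rail: fixed aluminium rail, 24 mm wide and high, 200 mm long, on a board sloping 35 degrees, rising away from you. Origin: on the board under the rail's middle, 44 mm above the bench; x up the slope, y along the rail, z square to the board. A clipped stop has its origin on y. Sprung rollers on both sides hold a stop: about 15 N over the first 10 mm along z, then loose; clear of the rail after 30 mm
- parking_post: fixed parking post: a round grey foot, 132 mm across and 8 mm thick, with an upright steel pin of 16 mm diameter in its middle; the pin's top is 64 mm above the bench, tapered over its last 8 mm. Origin: on the bench under the pin; z up. A parked stop may stand at any yaw. A fixed jig with levers up to 160 mm high stands between rail and post, beyond them
- post_foot (a point): top of the foot on the pin's axis, 8 mm above the bench; a parked stop's origin is level with it
- tape_measure: black tape measure, 36x87x64 mm, standing on the bench (origin: centre of its underside), a bystander
- carpenter_pencil: flat red pencil, 15x174x8 mm, lying on the bench (origin: centre of its underside), a bystander
- spring_clamp: black spring clamp, 79x128x23 mm, lying on the bench (origin: centre of its underside), a bystander

How it is judged:
On the way:
1. the stop with the eye is off the rail, held by the fingers (z of eye_stop in the frame of stop_rail above 0.03 m and contact force between the fingers and eye_stop above 1 N), for 0.2 s.
At the end, for the whole second after the job is handed in: The pin stands in the eye (eye centre within 8 mm of the pin's axis), the stop is down on the foot (within 4 mm) and upright (within 0.1 rad), at rest and released; the plain stop is within 8 mm of where it was clipped, and the tape measure, pencil and spring clamp within 20 mm of where they lay (horizontal distance between eye_center and post_foot below 0.008 m and z of eye_stop in the frame of post_foot between -0.004 and 0.004 m and angle between eye_stop's own z axis and vertical below 0.1 rad and linear speed of eye_stop below 0.02 m/s and distance of plain_stop from where it was at the start of the episode below 0.008 m and distance of each of tape_measure, carpenter_pencil, spring_clamp from where it was at the start of the episode below 0.02 m); the robot touches nothing.
It fails at once if the stop with the eye is dropped (falls freely at more than 0.6 m/s, that is from some 18 mm or more) (linear speed of eye_stop above 0.6 m/s and contact force between the fingers and eye_stop below 0.05 N).
It fails at once if the plain stop is pulled off the rail (z of plain_stop in the frame of stop_rail above 0.015 m).
It also fails if it takes over 51 s, if anything falls off the work surface, if the arm or the gripper's body presses on something with over 40 N, if the wrist force passes 120 N, or if a joint passes its speed limit or range.

## Working session

There is one attempt and no reset: what is moved stays moved. The work goes in short steps, Python scripts to look and compute and a tool call to move; the robot and the scene stay as the last step left them, time stands still between calls to the robot, and variables do not carry over. Pictures are saved under pics/ and viewed, at most 11 in all, crops included, and the job is handed in when it is done.

```bash
ls; mkdir -p pics; python3 - <<'E'
from plant import ctrl, cams, sign_off
import cv2,pickle
for n in("scene","top"):
    c=cams.read_camera(n); cv2.imwrite(f"pics/{n}0.png",c["pixels"][:,:,::-1]); pickle.dump(c,open(f"{n}0.pkl","wb"))
    print(n,c["camera_matrix"],c["xyz"],c["orientation"])
print(ctrl.get_state())
E
```

```text
pics
plant.py
scene [[541.48021149   0.         276.16512937]
 [  0.         541.48021149 207.41991563]
 [  0.           0.           1.        ]] [-0.16956051  1.24415728  1.2457728 ] [-0.21021943  0.87903873 -0.41733112  0.09451689]
top [[495.18349563   0.         277.20297248]
 [  0.         495.18349563 216.42743891]
 [  0.           0.           1.        ]] [ 0.27920199 -0.0569473   1.50500598] [ 0.71222577 -0.69861186  0.04330847 -0.05291776]
{'time': 0.1, 'qpos': array([ 1.05199444e+00,  2.87109640e-01,  1.57802323e+00,  1.27810283e-05,
        1.27859129e+00, -1.49960887e-01]), 'dq': array([-0.0018386 , -0.00097915, -0.00603414,  0.0005293 , -0.00053226,
        0.00136382]), 'joint_efforts': array([ 1.60520813e-04, -4.07297194e+01, -2.93699491e+01, -1.63650684e-04,
        3.43527718e-03,  4.77076043e-06]), 'eef_pos': array([0.2430111 , 0.62910867, 0.23006777]), 'tcp_rot': array([ 1.83378602e-01,  9.83041786e-01, -1.00471446e-03, -3.55541978e-04]), 'contact_force': array([0.49220971, 0.20212793, 0.69936227]), 'wrist_torque': array([-0.00693978,  0.02484213, -0.01423961]), 'finger_force': 0.0, 'opening': 0.9985587697646504}
```

View pics/scene0.png

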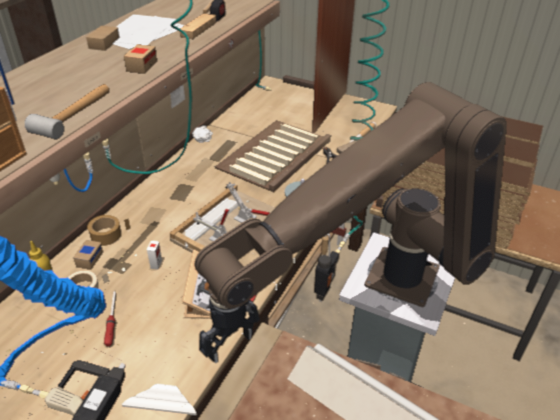

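View pics/top0.png

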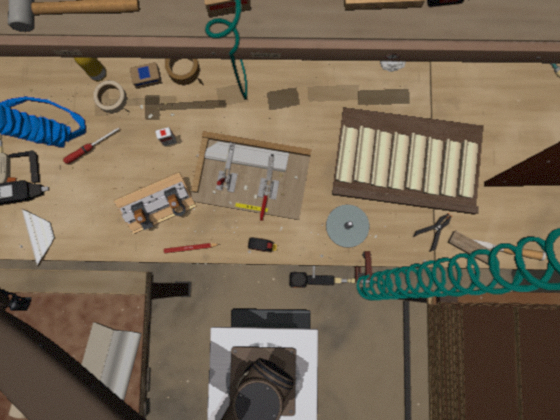

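The top view shows the sloped rail with two stops at (155,203), the post foot at (348,226), the jig at (255,180), the pencil at (190,247), the tape at (262,244) and the clamp at (435,232). In the scene view the arm hides the rail.

```bash
cat > h.py <<'E'
import numpy as np,cv2,pickle
from scipy.spatial.transform import Rotation as R
def load(n): return pickle.load(open(n+".pkl","rb"))
def ray(c,u,v):
    d=R.from_quat(c["orientation"]).apply(np.linalg.solve(c["camera_matrix"],[u,v,1.])); return np.array(c["xyz"]),d/np.linalg.norm(d)
def plane(c,u,v,z):
    o,d=ray(c,u,v); return o+d*(z-o[2])/d[2]
def proj(c,p):
    q=c["camera_matrix"]@R.from_quat(c["orientation"]).inv().apply(np.array(p)-c["xyz"]); return q[:2]/q[2]
def tri(c1,p1,c2,p2):
    o1,d1=ray(c1,*p1);o2,d2=ray(c2,*p2)
    s=np.linalg.lstsq(np.c_[d1,-d2],o2-o1,rcond=None)[0]
    a,b=o1+s[0]*d1,o2+s[1]*d2; return (a+b)/2,np.linalg.norm(a-b)
E
python3 - <<'E'
from h import *
c=load("top0");s=load("scene0")
for p in[(0,0,0),(.243,.63,.23)]: print(proj(c,p),proj(s,p))
for uv in[(155,203),(348,226),(262,244),(190,247),(435,232),(255,180)]:
    p=plane(c,*uv,0.03); print(uv,p,proj(s,p))
im=cv2.imread("pics/top0.png")
a=cv2.resize(im[165:240,105:205],None,fx=6,fy=6,interpolation=cv2.INTER_CUBIC)
cv2.imwrite("pics/crop0.png",a)
E
```

```text
[262.17616546 379.92291489] [401.12957618 274.96625193]
[ 14.90174054 293.16621082] [230.22705047 350.40431814]
(155, 203) [0.51533791 0.33592793 0.03      ] [204.58524207 283.48044547]
(348, 226) [ 0.45613619 -0.24731124  0.03      ] [302.54175311 185.51735969]
(262, 244) [0.39724385 0.00889524 0.03      ] [286.89703003 231.13005064]
(190, 247) [0.38414673 0.22387264 0.03      ] [260.38399975 273.86674063]
(435, 232) [ 0.4429623  -0.50629485  0.03      ] [331.99857296 152.21664952]
(255, 180) [0.59162199 0.03491114 0.03      ] [232.93042507 218.39733425]
```

View pics/crop0.png

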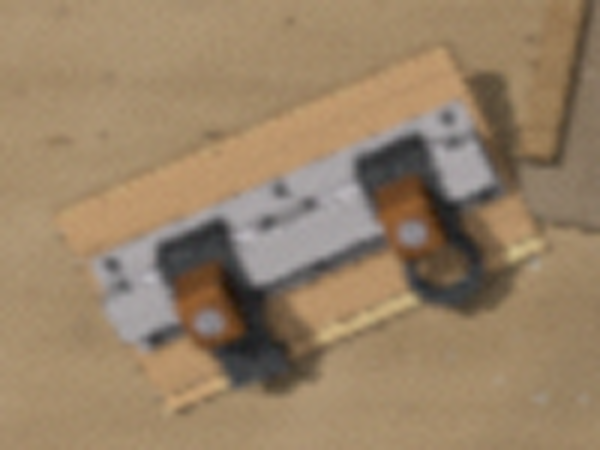

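The crop shows the eye stop is the right-hand one, with its ring at about (178,211) in full-image pixels. I'll move the arm clear of the scene camera's view of the rail.

Call:
{"name": "run_rows", "arguments": {
  "deltas": {"x":[-0.04,-0.08,-0.12,-0.16,-0.20,-0.24,-0.28,-0.32,-0.36,-0.40],"y":[-0.04,-0.08,-0.12,-0.16,-0.20,-0.24,-0.28,-0.32,-0.36,-0.40],"z":[-0.04,-0.08,-0.12,-0.15,-0.17,-0.19,-0.19,-0.19,-0.19,-0.19],"rx":[0,0,0,0,0,0,0,0,0,0],"ry":[0,0,0,0,0,0,0,0,0,0],"rz":[0,0,0,0,0,0,0,0,0,0],"jaw":[1,1,1,1,1,1,1,1,1,1]}
}}

```text
time: 1.35
eef_pos: [0.4725, 0.1103, 0.4209]
tcp_rot: [0.184, 0.983, 0.0, -0.0]
contact_force: [0.4, -0.2, 0.7]
opening: 1.002
finger_force: 0.0
```

```bash
python3 - <<'E'
from plant import ctrl, cams, sign_off
import cv2,pickle
from h import *
for n in("scene","top"):
    c=cams.read_camera(n); cv2.imwrite(f"pics/{n}1.png",c["pixels"][:,:,::-1]); pickle.dump(c,open(f"{n}1.pkl","wb"))
im=cv2.imread("pics/scene1.png")
cv2.imwrite("pics/crop1.png",cv2.resize(im[150:340,140:340],None,fx=3.1,fy=3.1,interpolation=cv2.INTER_CUBIC))
E
```

```text
(no output)
```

View pics/crop1.png

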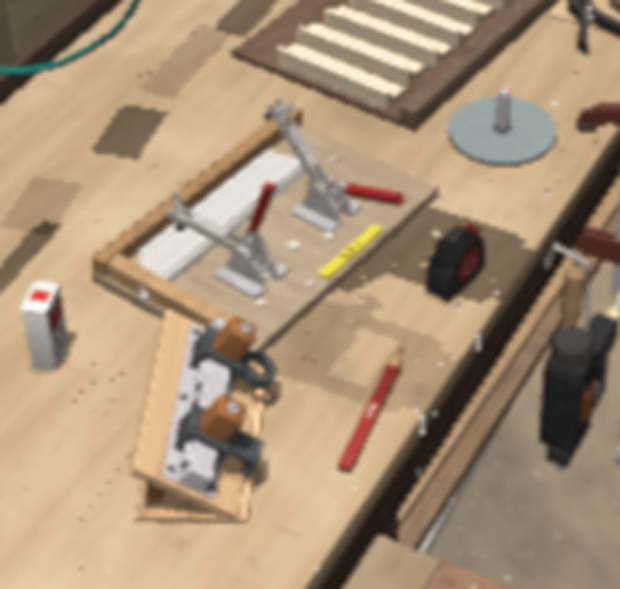

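In the scene view the rail is clear: eye stop block near (217,261), plain stop near (211,285), post at (302,190). Now I'll triangulate.

```bash
python3 - <<'E'
from h import *
T=load("top0");S=load("scene1")
def blob(c,roi,f):
    x0,y0,x1,y1=roi
    im=cv2.resize(c["pixels"][y0:y1,x0:x1],None,fx=8,fy=8,interpolation=cv2.INTER_CUBIC)
    h=cv2.cvtColor(im,cv2.COLOR_RGB2HSV).astype(int)
    m=f(h,im.astype(int)).astype(np.uint8)
    n,l,st,ce=cv2.connectedComponentsWithStats(m)
    out=[(st[i,4]/64,(ce[i]+.5)/8-.5+[x0,y0],st[i,:4]/8+[x0,y0,0,0]) for i in range(1,n) if st[i,4]>100]
    return sorted(out,key=lambda t:-t[0])[:4]
wood=lambda h,i:(h[...,0]<16)&(h[...,1]>140)&(h[...,2]>70)
dot=lambda h,i:(h[...,1]<75)&(h[...,2]>115)
grey=lambda h,i:(h[...,1]<70)&(h[...,2]>90)
def show(t,b):
    for a in b: print(t,round(a[0],1),a[1].round(1),a[2].round(1))
show("Twood",blob(T,(125,185,190,235),wood)); show("Swood",blob(S,(195,245,232,300),wood))
show("Tdot e",blob(T,(168,197,179,210),dot)); show("Tdot p",blob(T,(134,212,145,225),dot))
show("Sdot e",blob(S,(211,249,224,262),dot)); show("Sdot p",blob(S,(206,274,221,287),dot))
show("Tfoot",blob(T,(315,195,380,255),grey)); show("Sfoot",blob(S,(280,175,325,207),grey))
cv2.imwrite("pics/c2.png",np.hstack([cv2.resize(S["pixels"][245:305,190:235,::-1],(450,600),interpolation=cv2.INTER_NEAREST),cv2.resize(S["pixels"][170:210,285:315,::-1],(345,600)[:2],interpolation=cv2.INTER_NEAREST)]))
E
```

```text
Twood 65.3 [172.9 200.2] [168.1 194.8  11.1  13.5]
Twood 64.5 [139.2 214.8] [134.8 209.4  10.9  13.5]
Swood 89.5 [210.7 285.4] [205.5 278.5  12.4  13. ]
Swood 77.8 [214.9 259.5] [210.1 252.8  11.4  12.8]
Tdot e 16.0 [173.3 203.4] [171.5 201.8   4.6   4.4]
Tdot e 2.0 [168.  202.9] [168.  202.1   1.1   2.2]
Tdot p 16.3 [139.4 218.3] [137.4 216.6   5.    4.4]
Tdot p 1.8 [133.9 217.7] [134.  217.    1.1   2.1]
Sdot e 44.1 [219.8 251.7] [212. 249.  12.  13.]
Sdot e 9.5 [218.9 255.2] [217.6 253.9   3.5   3.6]
Sdot e 5.9 [211.3 254. ] [211.  252.5   2.1   4. ]
Sdot p 44.3 [209.  276.4] [206.  274.    9.4   8.4]
Sdot p 11.9 [214.8 281. ] [213.4 279.5   4.    4. ]
Tfoot 1492.1 [347.3 225.5] [325.6 204.   44.5  44. ]
Tfoot 8.7 [375.3 236. ] [374.1 234.8   3.2   3.5]
Tfoot 2.6 [317.7 233.9] [317.1 233.5   2.    1.8]
Sfoot 674.2 [301.6 191.4] [283.9 177.9  36.4  26. ]
Sfoot 4.4 [318.3 182.9] [317.5 182.4   2.8   2. ]
```

View pics/c2.png

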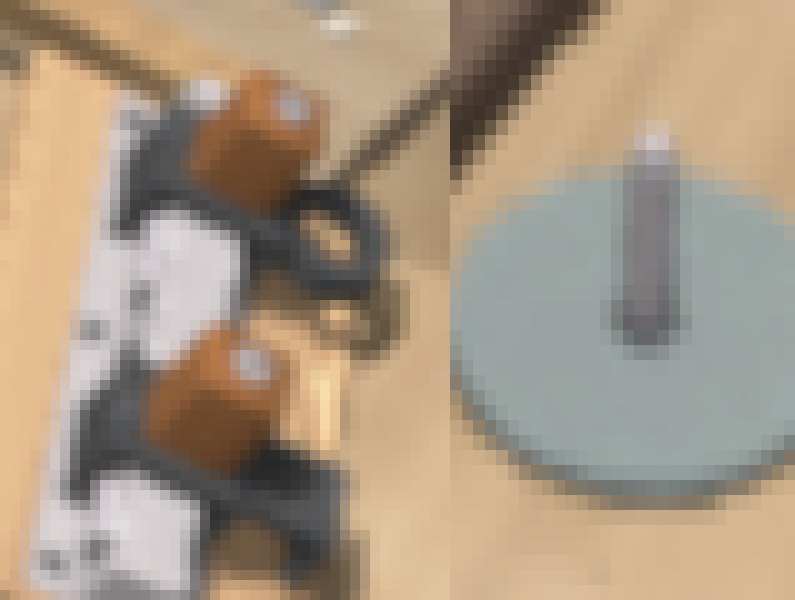

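The close-up shows the two head dots at (219,255) and (215,281) in the scene view, the ring at about (223,269) and the pin tip at about (302,179).

```bash
python3 - <<'E'
from h import *
T=load("top0");S=load("scene1")
e,re=tri(T,(173.3,203.4),S,(218.9,255.2)); p,rp=tri(T,(139.4,218.3),S,(214.8,281.0))
print("dots",e.round(4),re,p.round(4),rp,np.linalg.norm(e-p))
d=p-e; psi=np.arctan2(-d[0],d[1]); print("yaw deg",np.degrees(psi))
r,rr=tri(T,(178.6,208.8),S,(222.9,268.7)); print("ring",r.round(4),rr)
a=np.radians(35)
for n,y in(("dots",psi),):
    Rr=R.from_euler("ZY",[y,-a]).as_matrix(); print(Rr.round(3))
    o=e-Rr@[0,0,.066]; print("origin e",o.round(4),"eye pred",(o+Rr@[-.04,0,.025]).round(4),"dot-ring in frame",(Rr.T@(r-o)).round(4))
# rail ends / board front edge yaw from top image
q=[plane(T,105+x/6-.4,165+y/6-.4,.03) for x,y in((165,408),(545,243))]; d=q[0]-q[1]; print("edge yaw",np.degrees(np.arctan2(-d[0],d[1])))
f=plane(T,347.3,225.5,.008); print("foot",f.round(4),proj(S,f),"pin top proj",proj(T,f+[0,0,.056]),proj(S,f+[0,0,.056]))
# pin blob in top
g=cv2.cvtColor(T["pixels"][215:237,337:361],cv2.COLOR_RGB2GRAY); print(g[4:18,4:20])
# foot in scene: ellipse of the teal colour
h=cv2.cvtColor(S["pixels"],cv2.COLOR_RGB2HSV)[170:210,280:326].astype(int)
m=((h[...,0]>70)&(h[...,0]<110)&(h[...,1]>15)&(h[...,2]>130)).astype(np.uint8)
cs=max(cv2.findContours(m,0,1)[0],key=cv2.contourArea); el=cv2.fitEllipse(cv2.convexHull(cs)); print("S ellipse",np.array(el[0])+[280,170],el[1])
print("tri foot",tri(T,(347.3,225.5),S,np.array(el[0])+[280,170]))
print("tri pin tip",)
E
```

```text
dots [0.5043 0.2656 0.093 ] 0.001501539232593819 [0.4593 0.3617 0.0932] 0.0008877190879412894 0.1060922815743738
yaw deg 25.130475255166072
ring [0.4968 0.2618 0.0349] 0.002794349750147762
[[ 0.742 -0.425 -0.519]
 [ 0.348  0.905 -0.244]
 [ 0.574 -0.     0.819]]
origin e [0.5386 0.2817 0.0389] eye pred [0.496  0.2617 0.0364] dot-ring in frame [-0.0402 -0.0002  0.0233]
edge yaw 24.957263906239174
foot [ 0.4603 -0.248   0.008 ] [301.38538817 189.78859901] pin top proj [349.74893252 223.24712834] [301.97396166 177.74742541]
[[134 130 132 131 131 129 132 133 131 133 134 133 132 132 132 131]
 [131 131 129 131 132 131 130 125 125 125 130 133 133 130 131 129]
 [130 131 132 133 131 122 121 119 118 126 123 126 129 130 129 132]
 [131 130 130 128 112  92  92 120 158 170 142 115 130 132 128 130]
 [131 132 127 111  83  65  89 134 186 193 162 117 126 132 132 130]
 [133 131 123  91  65  64  80 124 164 176 146 108 119 130 133 129]
 [131 133 114  84  62  59  69  87 107 107  95  89 105 130 133 133]
 [136 131 120  91  66  64  62  63  61  62  68  84 109 129 131 133]
 [137 132 127 108  76  61  60  57  60  70  85 108 120 129 130 132]
 [134 130 135 117  95  77  74  75  84 105 126 128 129 130 128 132]
 [132 133 133 128 121 109 100  99 111 125 135 134 130 132 133 129]
 [134 131 133 132 133 127 126 127 128 132 131 132 136 129 132 134]
 [136 131 130 130 132 132 132 134 132 133 135 133 134 132 133 134]
 [134 132 131 132 131 135 132 128 131 132 130 134 133 132 134 130]]
S ellipse [300.39249992 198.25904465] (6.644400119781494, 24.34870147705078)
tri foot (array([ 0.46559736, -0.25410583, -0.03875371]), np.float64(0.0006815100028333386))
tri pin tip
```

```bash
cat >> h.py <<'E'
def delta(p,Rm):
    from plant import ctrl, cams, sign_off
    s=ctrl.get_state(); Q=R.from_quat(s["tcp_rot"])
    rv=(Q.inv()*R.from_matrix(Rm)).as_rotvec()
    print("t",round(s["time"],2),"d",Q.inv().apply(np.array(p)-s["eef_pos"]).round(4),"rv",rv.round(4),"F",s["contact_force"].round(1),"open",round(s["opening"],3),"ff",round(s["finger_force"],1))
Rr=R.from_euler("ZY",[np.radians(25.0),-np.radians(35)]).as_matrix()
E0=np.array([.538,.281,.042])
Rg=Rr@np.diag([-1,1,-1.])   # tool: x=-rail x, y=rail y, z=-rail z
E
python3 - <<'E'
from h import *
T=load("top0");S=load("scene1")
print(tri(T,(349.4,222.7),S,(302.2,178.5)))
delta(E0+Rr@[0,0,.036+.10],Rg)
E
```

```text
(array([ 0.46083034, -0.24794296,  0.06068427]), np.float64(0.003058251712906971))
t 1.45 d [0.0569 0.1286 0.2665] rv [-0.2496 -0.5783 -0.786 ] F [-0.5  0.5 -0.2] open 1.0 ff 0.0
```

Call:
{"name": "run_rows", "arguments": {
  "deltas": {"x":[0.007,0.014,0.021,0.028,0.036,0.043,0.05,0.057,0.057],"y":[0.016,0.032,0.048,0.064,0.08,0.1,0.115,0.1286,0.1286],"z":[0.03,0.06,0.10,0.14,0.18,0.22,0.245,0.2665,0.2665],"rx":[-0.03,-0.06,-0.094,-0.125,-0.156,-0.187,-0.218,-0.2496,-0.2496],"ry":[-0.07,-0.144,-0.217,-0.29,-0.36,-0.434,-0.506,-0.5783,-0.5783],"rz":[-0.10,-0.196,-0.295,-0.393,-0.49,-0.59,-0.688,-0.786,-0.786],"jaw":[1,1,1,1,1,1,1,1,1]}
}}

```text
time: 2.58
eef_pos: [0.462, 0.2532, 0.151]
tcp_rot: [-0.21, 0.931, 0.067, 0.29]
contact_force: [0.6, 0.5, 0.3]
opening: 0.999
finger_force: 0.0
```

```bash
python3 - <<'E'
from h import *
from plant import ctrl, cams, sign_off
delta(E0+Rr@[0,0,.036+.10],Rg);delta(E0+Rr@[0,0,.036],Rg); print(ctrl.get_state()["qpos"])
E
```

```text
t 2.58 d [-0.0035 -0.0069 -0.0005] rv [ 0.0075 -0.0056  0.0047] F [0.6 0.5 0.3] open 0.999 ff 0.0
t 2.58 d [-0.0041 -0.0077  0.0995] rv [ 0.0075 -0.0056  0.0047] F [0.6 0.5 0.3] open 0.999 ff 0.0
[ 0.25536116 -0.24472483  2.3598787   0.25896433  0.44298095 -1.95989882]
```

Call:
{"name": "run_rows", "arguments": {
  "deltas": {"x":[0,0],"y":[0,0],"z":[0,0],"rx":[0,0],"ry":[0,0],"rz":[0,0],"jaw":[1,1]}
}}

```text
time: 2.82
eef_pos: [0.4668, 0.2531, 0.1571]
tcp_rot: [-0.209, 0.93, 0.067, 0.296]
contact_force: [0.7, 0.6, 0.4]
opening: 0.996
finger_force: 0.0
```

```bash
python3 - <<'E'
from h import *
from plant import ctrl, cams, sign_off
delta(E0+Rr@[0,0,.036],Rg); print(ctrl.get_state()["qpos"])
c=cams.read_camera("scene"); im=c["pixels"][:,:,::-1]
cv2.imwrite("pics/c3.png",cv2.resize(im[200:310,150:300],(750,550)))
E
```

```text
t 2.83 d [ 0.0041 -0.0052  0.102 ] rv [0.0041 0.0054 0.005 ] F [0.7 0.6 0.4] open 0.996 ff 0.0
[ 0.25295415 -0.24720219  2.35225456  0.25881914  0.44179914 -1.96095877]
```

View pics/c3.png

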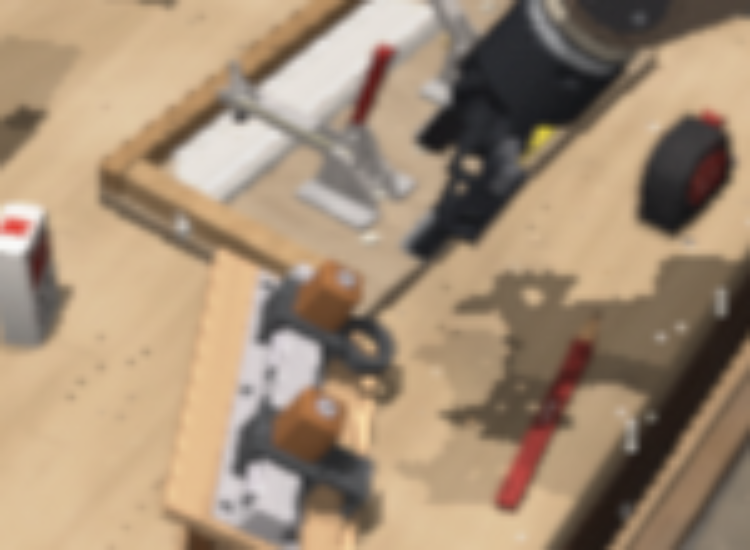

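The gripper is hovering open above the eye stop, with its fingers spread along the rail. Next I advance along the tool axis.

Call:
{"name": "run_rows", "arguments": {
  "deltas": {"x":[0,0.002,0.002,0.002,0.002,0.002],"y":[-0.005,-0.005,-0.005,-0.005,-0.005,-0.005],"z":[0.02,0.04,0.05,0.055,0.055,0.055],"rx":[0.004,0.004,0.004,0.004,0.004,0.004],"ry":[0,0,0,0,0,0],"rz":[0.005,0.005,0.005,0.005,0.005,0.005],"jaw":[1,1,1,1,1,1]}
}}

```text
time: 3.62
eef_pos: [0.4948, 0.2613, 0.1093]
tcp_rot: [-0.207, 0.931, 0.066, 0.295]
contact_force: [0.9, -0.3, -0.5]
opening: 1.001
finger_force: 0.0
```

```bash
python3 -c "
from h import *
delta(E0+Rr@[0,0,.036],Rg)"
```

```text
t 3.62 d [-0.0001 -0.0004  0.0464] rv [0.0008 0.0032 0.0006] F [ 0.9 -0.3 -0.5] open 1.001 ff 0.0
```

Aligned. Now I go in and close.

Call:
{"name": "run_rows", "arguments": {
  "deltas": {"x":[0,0,0,0,0,0,0],"y":[0,0,0,0,0,0,0],"z":[0.012,0.024,0.035,0.042,0.046,0.046,0.046],"rx":[0,0,0,0,0,0,0],"ry":[0,0,0,0,0,0,0],"rz":[0,0,0,0,0,0,0],"jaw":[1,1,1,1,1,1,1]}
}}

```text
time: 4.5
eef_pos: [0.5189, 0.272, 0.0729]
tcp_rot: [-0.207, 0.931, 0.066, 0.294]
contact_force: [-0.3, -0.6, -0.7]
opening: 0.999
finger_force: 0.0
```

```bash
python3 -c "
from h import *
delta(E0+Rr@[0,0,.036],Rg)"
```

```text
t 4.5 d [0.0004 0.0001 0.0014] rv [0.0021 0.0007 0.0005] F [-0.3 -0.6 -0.7] open 0.999 ff 0.0
```

Call:
{"name": "run_rows", "arguments": {
  "deltas": {"x":[0,0,0,0,0,0,0],"y":[0,0,0,0,0,0,0],"z":[0,0,0,0,0,0,0],"rx":[0,0,0,0,0,0,0],"ry":[0,0,0,0,0,0,0],"rz":[0,0,0,0,0,0,0],"jaw":[0.5,0.3,0.1,0,0,0,0]},
  "grip_force": 60
}}

```text
time: 5.38
eef_pos: [0.5188, 0.272, 0.0728]
tcp_rot: [-0.207, 0.931, 0.066, 0.293]
contact_force: [-4.7, -3.1, 5.5]
opening: 0.293
finger_force: 60.0
```

```bash
python3 -c "
from h import *
from plant import ctrl, cams, sign_off
delta(E0+Rr@[0,0,.036],Rg)
c=cams.read_camera('scene'); im=c['pixels'][:,:,::-1]
cv2.imwrite('pics/c4.png',cv2.resize(im[210:310,170:300],(780,600)))"
```

```text
t 5.38 d [0.0003 0.0001 0.0014] rv [0.0022 0.0002 0.0007] F [-4.7 -3.1  5.5] open 0.293 ff 60.0
```

View pics/c4.png

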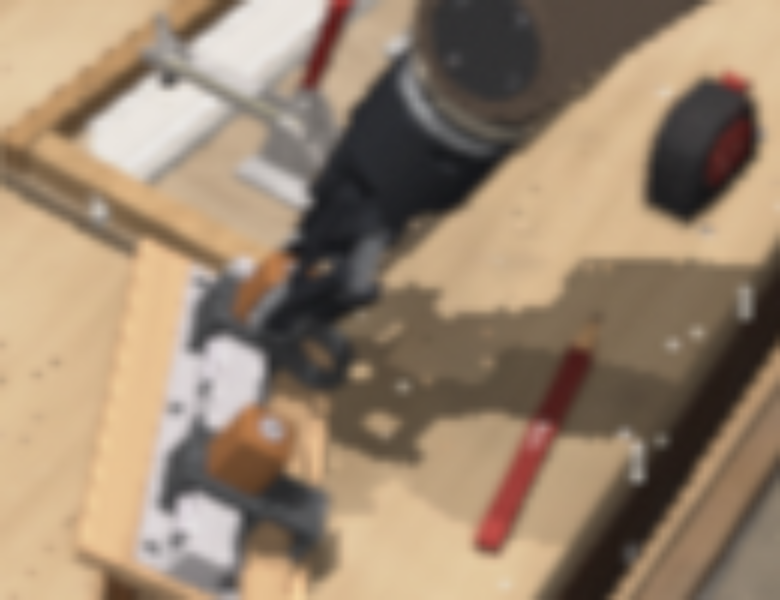

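The block is gripped (opening 0.293, 60 N), and the plain stop is untouched. Pulling along the stop's z.

Call:
{"name": "run_rows", "arguments": {
  "deltas": {"x":[0,0,0,0,0,0,0,0,0,0],"y":[0,0,0,0,0,0,0,0,0,0],"z":[-0.004,-0.008,-0.012,-0.016,-0.022,-0.03,-0.04,-0.055,-0.07,-0.07],"rx":[0,0,0,0,0,0,0,0,0,0],"ry":[0,0,0,0,0,0,0,0,0,0],"rz":[0,0,0,0,0,0,0,0,0,0],"jaw":[0,0,0,0,0,0,0,0,0,0]},
  "grip_force": 90
}}

```text
time: 6.68
eef_pos: [0.4827, 0.2549, 0.1314]
tcp_rot: [-0.207, 0.931, 0.066, 0.295]
contact_force: [-0.4, 0.0, -1.1]
opening: 0.291
finger_force: 90.8
```

```bash
python3 -c "
from h import *
from plant import ctrl, cams, sign_off
delta(E0+Rr@[0,0,.036],Rg)
c=cams.read_camera('scene'); im=c['pixels'][:,:,::-1]; pickle.dump(c,open('scene5.pkl','wb'))
cv2.imwrite('pics/c5.png',cv2.resize(im[200:300,170:300],(780,600)))"
```

```text
t 6.67 d [0.0014 0.0002 0.0723] rv [0.0017 0.0028 0.0007] F [-0.4  0.  -1.1] open 0.291 ff 90.8
```

View pics/c5.png

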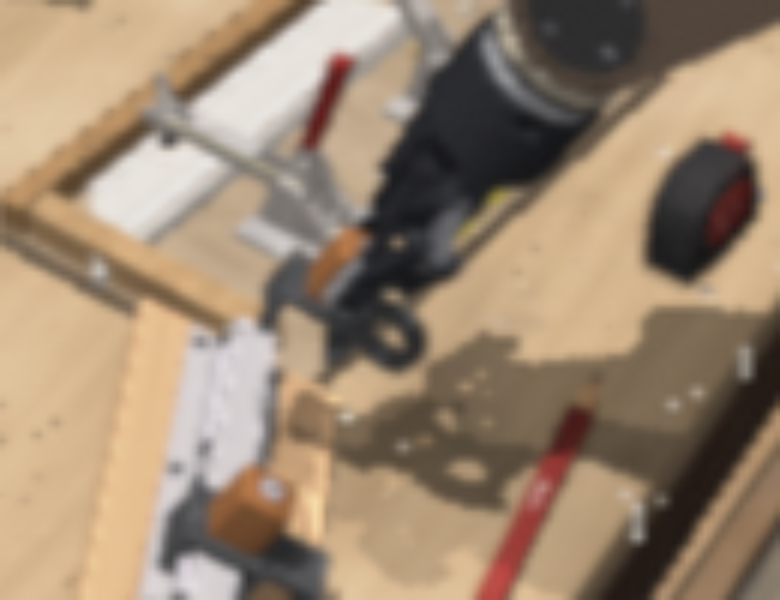

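The eye stop is off the rail and held, and the plain stop is still clipped. Next I raise it and bring it upright.

```bash
cat >> h.py <<'E'
def down(phi): # tool down, stop x heading phi
    return R.from_euler("Z",phi,degrees=True).as_matrix()@np.diag([-1,1,-1.])
E
python3 -c "
from h import *
delta([.483,.24,.27],down(25))"
```

```text
t 6.72 d [-0.0753 -0.0135 -0.1174] rv [0.0016 0.6125 0.0012] F [ 0.4  0.7 -2.3] open 0.283 ff 90.8
```

Call:
{"name": "run_rows", "arguments": {
  "deltas": {"x":[-0.015,-0.03,-0.045,-0.06,-0.07,-0.075,-0.075,-0.075],"y":[-0.003,-0.006,-0.008,-0.01,-0.012,-0.0135,-0.0135,-0.0135],"z":[-0.024,-0.048,-0.07,-0.09,-0.108,-0.117,-0.117,-0.117],"rx":[0,0,0,0,0,0,0,0],"ry":[0.05,0.15,0.27,0.4,0.52,0.6,0.6125,0.6125],"rz":[0,0,0,0,0,0,0,0],"jaw":[0,0,0,0,0,0,0,0]}
}}

```text
time: 7.72
eef_pos: [0.4827, 0.24, 0.2672]
tcp_rot: [-0.217, 0.976, 0.001, -0.002]
contact_force: [-0.4, 0.5, -1.7]
opening: 0.287
finger_force: 90.7
```

```bash
python3 -c "
from h import *
from plant import ctrl, cams, sign_off
print(ctrl.get_state()['qpos'])
delta([.483,.24,.27],down(25))
delta([.4957,-.267,.27],down(-28))"
```

```text
[ 2.72481865e-01 -4.02999934e-02  1.86997050e+00  1.58457500e-03
  1.31510400e+00 -1.73679338e+00]
t 7.72 d [-0.0002 -0.0002 -0.0028] rv [ 0.002  -0.0029  0.0017] F [-0.4  0.5 -1.7] open 0.287 ff 90.7
t 7.72 d [ 0.2033 -0.4647 -0.0032] rv [ 6.000e-04 -3.600e-03  9.268e-01] F [-0.4  0.5 -1.7] open 0.287 ff 90.7
```

Call:
{"name": "run_rows", "arguments": {
  "deltas": {"x":[0.015,0.035,0.06,0.08,0.1,0.125,0.15,0.175,0.195,0.203],"y":[-0.03,-0.08,-0.13,-0.18,-0.23,-0.28,-0.34,-0.4,-0.445,-0.465],"z":[0,0,0,0,0,0,0,0,0,0],"rx":[0,0,0,0,0,0,0,0,0,0],"ry":[0,0,0,0,0,0,0,0,0,0],"rz":[0.05,0.15,0.26,0.37,0.48,0.59,0.7,0.8,0.89,0.927],"jaw":[0,0,0,0,0,0,0,0,0,0]}
}}

```text
time: 8.98
eef_pos: [0.4954, -0.2693, 0.267]
tcp_rot: [0.244, 0.97, 0.0, -0.002]
contact_force: [-0.2, 0.1, -2.2]
opening: 0.29
finger_force: 90.7
```

Call:
{"name": "run_rows", "arguments": {
  "deltas": {"x":[0,0,0],"y":[0,0,0],"z":[0,0,0],"rx":[0,0,0],"ry":[0,0,0],"rz":[0,0,0],"jaw":[0,0,0]}
}}

```text
time: 9.35
eef_pos: [0.4966, -0.2656, 0.2683]
tcp_rot: [0.241, 0.971, 0.0, -0.001]
contact_force: [0.5, -0.0, -1.9]
opening: 0.289
finger_force: 90.7
```

```bash
python3 -c "
from h import *
from plant import ctrl, cams, sign_off
delta([.4957,-.267,.12],down(-28))
for n in('scene','top'):
    c=cams.read_camera(n); pickle.dump(c,open(n+'6.pkl','wb')); cv2.imwrite('pics/'+n+'6.png',c['pixels'][:,:,::-1])
print([proj(load(n+'6'),(.4957,-.267,.27)) for n in('scene','top')])
"
```

```text
t 9.35 d [-0.0002 -0.0017  0.1483] rv [-0.     -0.0023  0.0019] F [ 0.5 -0.  -1.9] open 0.289 ff 90.7
[array([297.33565695, 124.55811962]), array([368.13205104, 199.47319738])]
```

Call:
{"name": "run_rows", "arguments": {
  "deltas": {"x":[0,0,0,0,0,0,0,0],"y":[-0.001,-0.0015,-0.0015,-0.0015,-0.0015,-0.0015,-0.0015,-0.0015],"z":[0.02,0.05,0.09,0.125,0.145,0.153,0.153,0.153],"rx":[0,0,0,0,0,0,0,0],"ry":[0,-0.002,-0.002,-0.002,-0.002,-0.002,-0.002,-0.002],"rz":[0,0.002,0.002,0.002,0.002,0.002,0.002,0.002],"jaw":[0,0,0,0,0,0,0,0]}
}}

```text
time: 10.45
eef_pos: [0.4965, -0.2691, 0.117]
tcp_rot: [0.243, 0.97, -0.001, 0.001]
contact_force: [-0.8, 0.0, -2.5]
opening: 0.293
finger_force: 90.7
```

```bash
python3 -c "
from h import *
from plant import ctrl, cams, sign_off
delta([.4957,-.267,.115],down(-28))
a=[]
for n in('scene','top'):
    c=cams.read_camera(n); pickle.dump(c,open(n+'7.pkl','wb'))
    u,v=proj(c,(.4604,-.248,.09)).round().astype(int); print(n,u,v)
    a.append(cv2.resize(c['pixels'][v-30:v+30,u-20:u+20,::-1],(400,600),interpolation=cv2.INTER_CUBIC))
cv2.imwrite('pics/c7.png',np.hstack(a))
"
```

```text
t 10.45 d [0.0017 0.0015 0.002 ] rv [-0.001   0.0029 -0.0022] F [-0.8  0.  -2.5] open 0.293 ff 90.7
scene 302 172
top 351 222
```

View pics/c7.png

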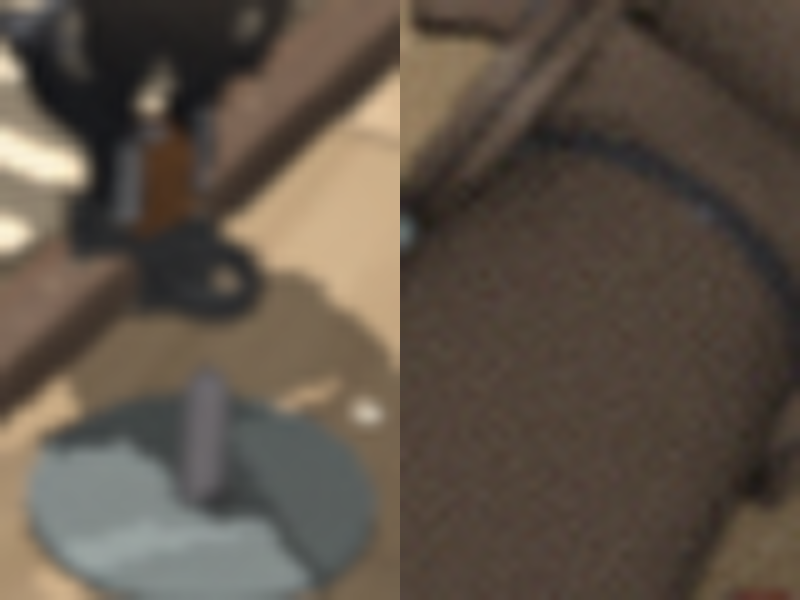

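The scene view shows the ring at about (303,169), tilting with the view, above the pin tip at (302,179). The top view is blocked by the arm. I'll check the offset numerically.

```bash
python3 -c "
from h import *
from plant import ctrl, cams, sign_off
s=ctrl.get_state(); Q=R.from_quat(s['tcp_rot'])
S=load('scene7'); e=s['eef_pos']+Q.apply([.04,0,.011]); print('eye FK',e.round(4),proj(S,e),'tip',proj(S,(.4604,-.248,.064)))
g=S['pixels'][:,:,:].max(2); print(g[163:177,293:312])
t=plane(S,302.2,178.7,.064)
for uv in((303.7,169.3),(302.8,169.5)): print((plane(S,*uv,e[2])-t).round(4))
k=cv2.cvtColor(S['pixels'][140:200,282:322],cv2.COLOR_RGB2HSV)
"
```

```text
eye FK [ 0.4611 -0.2501  0.1058] [302.47157505 168.12411899] tip [301.93780843 177.74124143]
[[ 64  82  82  73  73  74  71  69  69  68  68  89 120 154 185 197 197 195
  197]
 [ 56  65  69  70  69  66  57  50  48  51  72 125 174 192 198 198 196 197
  201]
 [ 44  48  55  60  56  49  45  44  45  46  67 116 162 184 192 195 197 200
  204]
 [ 47  47  45  46  44  44  45  45  48  48  52  69  97 131 163 188 199 204
  207]
 [ 74  67  52  45  45  45  44  44  45  47  46  46  49  74 123 172 200 206
  208]
 [100  82  62  45  42  43  42  43  45  47  56  64  51  50  93 149 185 192
  193]
 [ 87  75  63  46  40  43  44  44  45  51  80  98  80  52  66 106 135 140
  144]
 [ 72  69  60  46  40  42  45  49  50  55  83 105  93  60  58  88 114 119
  119]
 [ 67  66  59  46  42  42  45  50  53  55  62  71  64  51  64  96 117 119
  118]
 [ 66  68  66  54  52  52  51  47  48  49  49  48  47  53  77 107 120 120
  119]
 [ 70  81  83  79  83  83  80  70  62  57  55  57  63  78  98 116 120 120
  119]
 [ 92 109 112 110 112 113 111 103  93  87  87  89  98 111 117 119 120 119
  120]
 [111 117 118 118 119 118 116 113 110 111 113 115 118 121 120 119 120 120
  120]
 [117 117 118 118 118 116 114 113 114 117 120 121 121 120 119 118 119 120
  121]]
[-0.003  -0.0025  0.0418]
[-0.0007  0.0002  0.0418]
```

Offsets are under about 2 mm, against 5 mm of radial clearance. Lowering onto the tip.

Call:
{"name": "run_rows", "arguments": {
  "deltas": {"x":[0,0,0,0,0,0,0,0],"y":[0,0,0,0,0,0,0,0],"z":[0,0.008,0.016,0.024,0.032,0.04,0.044,0.044],"rx":[0,0,0,0,0,0,0,0],"ry":[0,0,0,0,0,0,0,0],"rz":[0,0,0,0,0,0,0,0],"jaw":[0,0,0,0,0,0,0,0]}
}}

```text
time: 11.55
eef_pos: [0.4953, -0.2682, 0.0709]
tcp_rot: [0.243, 0.97, 0.0, -0.0]
contact_force: [0.6, -0.2, -2.8]
opening: 0.286
finger_force: 90.7
```

```bash
python3 -c "
from h import *
delta([.4957,-.267,.044],down(-28))
from plant import ctrl, cams, sign_off
c=cams.read_camera('scene'); pickle.dump(c,open('scene8.pkl','wb'))
cv2.imwrite('pics/c8.png',cv2.resize(c['pixels'][150:210,272:332,::-1],(600,600),interpolation=cv2.INTER_CUBIC))"
```

```text
t 11.55 d [0.0002 0.0013 0.0269] rv [-0.0002 -0.001  -0.0023] F [ 0.6 -0.2 -2.8] open 0.286 ff 90.7
```

View pics/c8.png

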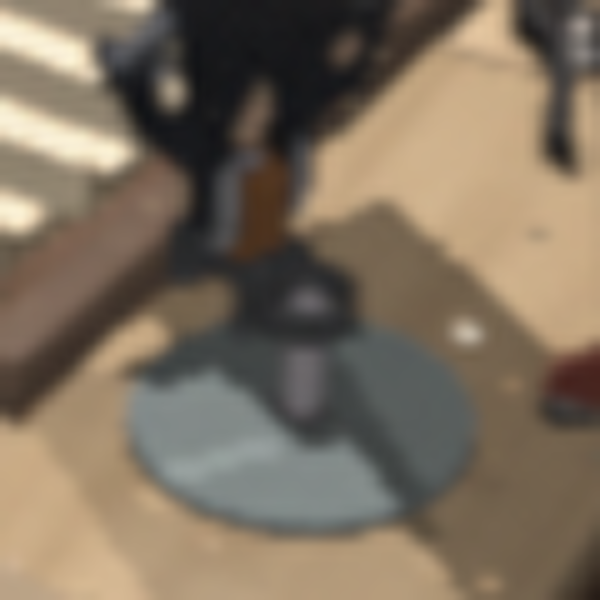

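The pin tip is inside the bore at (308,297) in the crop, with no side force. Continuing down.

Call:
{"name": "run_rows", "arguments": {
  "deltas": {"x":[0,0,0,0,0],"y":[0.001,0.001,0.001,0.001,0.001],"z":[0.006,0.012,0.018,0.022,0.022],"rx":[0,0,0,0,0],"ry":[0,0,0,0,0],"rz":[-0.002,-0.002,-0.002,-0.002,-0.002],"jaw":[0,0,0,0,0]}
}}

```text
time: 12.22
eef_pos: [0.4956, -0.2673, 0.0487]
tcp_rot: [0.242, 0.97, 0.0, -0.001]
contact_force: [0.2, -0.1, -1.8]
opening: 0.287
finger_force: 90.7
```

Call:
{"name": "run_rows", "arguments": {
  "deltas": {"x":[0,0,0],"y":[0,0,0],"z":[0.0015,0.003,0.003],"rx":[0,0,0],"ry":[0,0,0],"rz":[0,0,0],"jaw":[0,0,0]}
}}

```text
time: 12.6
eef_pos: [0.4959, -0.2675, 0.0463]
tcp_rot: [0.242, 0.97, -0.0, -0.0]
contact_force: [-0.0, 0.5, -1.6]
opening: 0.289
finger_force: 90.7
```

Call:
{"name": "run_rows", "arguments": {
  "deltas": {"x":[0,0,0],"y":[0,0,0],"z":[0.001,0.002,0.002],"rx":[0,0,0],"ry":[0,0,0],"rz":[0,0,0],"jaw":[0,0,0]}
}}

```text
time: 12.98
eef_pos: [0.4963, -0.2677, 0.0455]
tcp_rot: [0.242, 0.97, -0.0, -0.0]
contact_force: [-2.5, 2.3, 5.3]
opening: 0.291
finger_force: 91.6
```

Contact is felt at the expected height (7 N). Pressing slightly more, then releasing and checking.

Call:
{"name": "run_rows", "arguments": {
  "deltas": {"x":[0,0],"y":[0,0],"z":[0.001,0.001],"rx":[0,0],"ry":[0,0],"rz":[0,0],"jaw":[0,0]}
}}

```text
time: 13.22
eef_pos: [0.4964, -0.2678, 0.0454]
tcp_rot: [0.242, 0.97, -0.0, -0.0]
contact_force: [-2.8, 2.4, 9.3]
opening: 0.289
finger_force: 92.3
```

Call:
{"name": "run_rows", "arguments": {
  "deltas": {"x":[0,0,0,0,0,0,0,0,0,0],"y":[0,0,0,0,0,0,0,0,0,0],"z":[0,0,0,0,-0.01,-0.03,-0.06,-0.10,-0.14,-0.18],"rx":[0,0,0,0,0,0,0,0,0,0],"ry":[0,0,0,0,0,0,0,0,0,0],"rz":[0,0,0,0,0,0,0,0,0,0],"jaw":[0.4,0.6,0.8,0.8,0.8,0.8,0.8,0.8,0.8,0.8]}
}}

```text
time: 14.48
eef_pos: [0.4961, -0.2675, 0.2267]
tcp_rot: [0.242, 0.97, -0.001, 0.001]
contact_force: [0.1, -0.4, -0.8]
opening: 0.796
finger_force: 0.0
```

Call:
{"name": "run_rows", "arguments": {
  "deltas": {"x":[0.05,0.08,0.08,0.08,0.08,0.08,0.08],"y":[0.03,0.09,0.15,0.2,0.25,0.3,0.3],"z":[0,0,-0.02,-0.04,-0.05,-0.05,-0.05],"rx":[0,0,0,0,0,0,0],"ry":[0,0,0,0,0,0,0],"rz":[0,0,0,0,0,0,0],"jaw":[0.8,0.8,0.8,0.8,0.8,0.8,0.8]}
}}

```text
time: 15.35
eef_pos: [0.5672, 0.0377, 0.2752]
tcp_rot: [0.24, 0.971, 0.0, 0.001]
contact_force: [-0.1, 0.1, -0.3]
opening: 0.8
finger_force: 0.0
```

```bash
python3 -c "
from h import *
from plant import ctrl, cams, sign_off
a=[]
for n in('scene','top'):
    c=cams.read_camera(n); pickle.dump(c,open(n+'9.pkl','wb'));cv2.imwrite('pics/'+n+'9.png',c['pixels'][:,:,::-1])
    u,v=proj(c,(.4604,-.248,.04)).round().astype(int); print(n,u,v)
    a.append(cv2.resize(c['pixels'][v-30:v+30,u-20:u+20,::-1],(400,600),interpolation=cv2.INTER_CUBIC))
cv2.imwrite('pics/c9.png',np.hstack(a))"
```

```text
scene 302 183
top 349 224
```

View pics/c9.png

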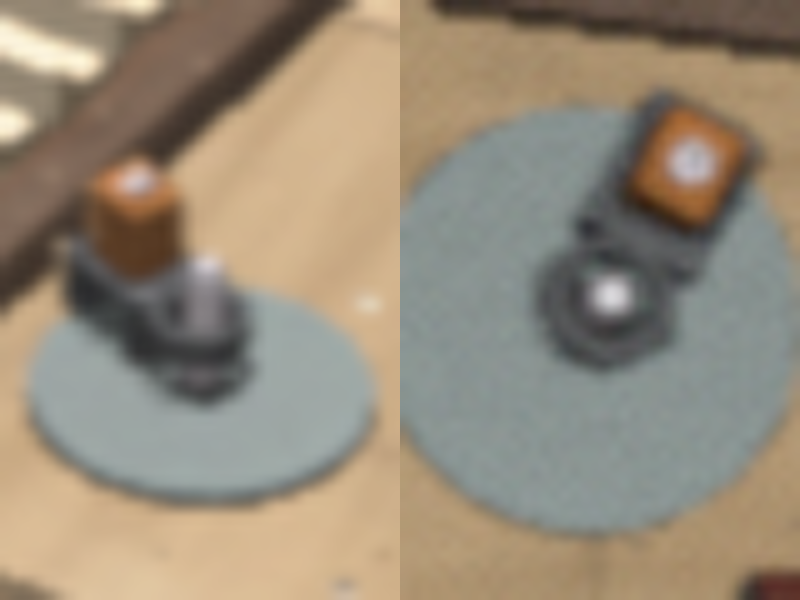

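The stop sits on the foot with the pin standing through its eye. I'll make a quick numeric check of head height and then hand in.

```bash
python3 -c "
from h import *
T=load('top9');S=load('scene9')
d,r=tri(T,(349-20+28.9-.5,224-30+16-.5),S,(302-20+13.8-.5,183-30+18.2-.5)); print('head',d.round(4),r)
h=d-[.4604,-.248,0]; print('offset',np.hypot(h[0],h[1]))
D=cv2.absdiff(load('scene1')['pixels'],S['pixels']).max(2)
for n,(u,v) in dict(plain=(211,285),tape=(287,231),pencil=(260,274),clamp=(332,152)).items(): print(n,np.percentile(D[v-12:v+12,u-12:u+12],[50,95]))
from plant import ctrl, cams, sign_off; print(sign_off())"
```

```text
head [ 0.4993 -0.2701  0.0694] 0.002514042390755811
offset 0.04476027696572499
plain [ 2.   66.25]
tape [ 7.  85.5]
pencil [11. 33.]
clamp [2. 3.]
the job is handed in; nothing more can be done
None
```

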